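# Press the remote into the packed row of the media caddy

### The arm

A 6-joint arm with a two-finger parallel gripper is mounted at the origin on the work surface. World frame = base frame: x ahead of the robot, y to its left, z up, the work surface at z = 0. Lengths are in m, angles in rad, forces in N, time in s.
With the tool pointing down it reaches from about 0.35 to 0.875 m from the base axis. Payload 15.5 kg.
Tool frame: the origin (TCP) lies midway between the tips of the shut fingers; the grasp point (between the pads) lies 19 mm behind it; z points along the fingers, y is the line along which they close (so a half turn about z gives the same grasp; the last joint's range is limited). The gripper opens to 85 mm and grips with 20 to 120 N. Pads are 22 mm wide; open, the fingers measure 114 mm over their backs; the gripper's body (76 mm by 85 mm) begins 54 mm behind the grasp point. The pads swing forward as they close: fully open they stand 13 mm farther back than shut.
Start: joints at [1.202, 0.494, 1.345, -0, 1.302, -0.096], TCP at [0.168, 0.602, 0.231] pointing down, gripper open.
Joint ranges: [-2.91, 2.91], [-0.82, 2.16], [0.22, 2.67], [-1.22, 4.37], [0.12, 2.79], [-3.08, 3.08]. Speed limits (rad/s): [1.89, 1.89, 2.57, 3.01, 3.01, 3.01].

### API

Orientations are given as a unit quaternion [x, y, z, w].
In Python, from workcell import ctrl gives the robot as it stands.
- The arm moves only by the tool move_arm, never from a script. Its argument "motion" is a list that holds one entry, the list of rows, each a list of 6 numbers: the shift along the tool's x, y, z in units of 0.03 m (1.0 is 0.03 m), then the turn, a rotation vector about the tool's x, y, z in units of 1.5 rad (1.0 is 1.5 rad). A call has 1 to 10 rows; each row shifts and turns the commanded pose from where the row before left it, along the tool's axes as they then stand; what a row does not reach is not made up. A row lasts 1/10 s, in which the tool goes at most 50 mm and 8.59 degrees, less where a joint would pass 70% of its speed; a pose out of reach is approached as far as the arm can. A call with a number of a shift or a turn outside -1 to 1 is refused whole. A call with a gripper value outside its range is refused whole. "jaw" is the closure in counts, from 0 (fully open) to 255 (shut), set as the call begins (left out, the last holds). The fingers move at their own pace and stop on an object; the grip force is fixed at half the most. Time passes only in rows, so rows that do not move let the fingers close. It gives the time, the measured TCP pose, the force, the opening and the grip force at its end, in the units of the state.
- ctrl.get_state(): the state, without advancing time (a new reading comes with each control period).
- ctrl.get_image(name): name is "side" or "top"; returns a dict with "frame" (400x640x3 uint8, red, green, blue), "fx", "fy", "cx", "cy" (pixels), "position" and "orientation" of the camera in the world. Camera axes: x right, y down, z forward; pixel columns grow to the right and rows downward; lengths in m; the calibration is good to about 2 mm. A picture is of the moment at which its call begins. There is no depth.
- ctrl.close_job(): hands the job in; it is judged then, once.
The state is a dict: "time_s": time; "joint_pos": joint angles; "joint_velocities": joint speeds; "joint_efforts": joint torques, N m; "ee_pos": TCP position; "orientation": TCP orientation; "contact_force": force on the tool from outside, world axes, zero at the start; "moment": the same for the moment, N m; "finger_gap": opening from 0.0 (shut) to 1.0 (fully open); "finger_force": force on a finger pad.
Only numpy, scipy, OpenCV 4.12 (cv2) and the standard library are available. Lean on these libraries where they do the work, as an engineer would, in place of code of your own. Each camera call takes 0.05 s, during which the arm holds its last target. There are 200 camera calls.

### The job

Draw the remote out of its charging stand and push it, upright and with its tapered end down, into the packed row in the rattan caddy, between the long case and a case next to it, midway between the caddy's front and back. Feel your way and push gently so that the cases only slide apart and stay standing, and press it down until it really stands on the caddy's inner floor. Let go of it and leave the other things on the console where they are.

Things in the scene. Friction and masses are not known exactly. Their poses are not given: they have to be found in the camera images.
- remote: Slim black remote, 38 mm wide (x) by 16 mm thick (y) by 180 mm tall (z), about 120 g, standing on end in the charging stand. Its lower 22 mm tapers in thickness from 16 mm to a 4 mm wide blunt edge at the very bottom; above that its faces are flat. Both ways round are alike for the task. Origin: centre of its bottom edge; z up along its length
- stand: White charging stand fixed to the console: an 85 x 70 mm foot 8 mm thick with a 59 x 36 mm socket on it, 45 mm tall overall; the remote stands 37 mm deep in the socket on the foot's top (8 mm up) with 2 mm of play all round and pulls straight up. Origin: centre of its underside; x along the remote's width, y along its thickness
- caddy: Rattan-look plastic caddy, open on top, fixed, 142 mm (x, front to back) by 138 mm (y, along the row). End walls (+-y) 117 mm tall, front and back walls 60 mm. The four cases stand on two ledges 32 mm up, in one row along y, 80 mm long without gaps, packed against the rigid end wall at -y (inner face at y = -63 mm) by the sprung divider. Origin: centre of its underside, z up
- divider (a joint): Clear upright plate across the row's +y end, top 120 mm up, guided along the caddy's y; a spring pushes it towards -y and keeps the row packed. 0 = as built, growing (m) as it gives way towards +y, 30 mm at most; about 5 N at 0 and 0.15 N more per mm. Cases on its side of an opened gap slide towards +y; those on the other side cannot give way
- ledge_mid (a point): Middle of the caddy, level with the ledges' tops (32 mm up). Below it, between the ledges (x within 29 mm), lies the inner floor, a liner hidden under the cases. Its height is not reported: 4 to 28 mm above the console, to be felt; the remote goes down onto it. The cases' grip (3 to 5 N of friction) holds the remote up short of it. Over 25 N on the caddy or 40 N on a case is forcing
- long_case: The long case, black, told by its depth: 122 mm (x) where the other three are 92 mm; 20 mm thick (y), 95 mm tall, loose, about 140 g, upright in the row; flat faces up to 78 mm, the top 17 mm bevelled on both faces to a 7 mm ridge, so two touching cases leave a V 13 mm wide and 17 mm deep. Origin: centre of the underside; z up, y along the row. Its place in the row differs
- case_1: Short case 1, 92 mm deep (x), 20 mm thick (y), 95 mm tall, loose, about 140 g, upright in the row; flat faces up to 78 mm, the top 17 mm bevelled on both faces to a 7 mm ridge, so two touching cases leave a V 13 mm wide and 17 mm deep. Origin: centre of the underside; z up, y along the row. Its place in the row differs
- case_2: Short case 2, 92 mm deep (x), 20 mm thick (y), 95 mm tall, loose, about 140 g, upright in the row; flat faces up to 78 mm, the top 17 mm bevelled on both faces to a 7 mm ridge, so two touching cases leave a V 13 mm wide and 17 mm deep. Origin: centre of the underside; z up, y along the row. Its place in the row differs
- case_3: Short case 3, 92 mm deep (x), 20 mm thick (y), 95 mm tall, loose, about 140 g, upright in the row; flat faces up to 78 mm, the top 17 mm bevelled on both faces to a 7 mm ridge, so two touching cases leave a V 13 mm wide and 17 mm deep. Origin: centre of the underside; z up, y along the row. Its place in the row differs
- tray: Clear acrylic tray 100 x 220 x 22 mm, bystander; origin: centre of its underside
- spare_remote: A second remote of the same make, lying flat in the tray, its length along y, bystander; origin: on the tray's floor under its middle
- tumbler: Stainless steel tumbler, 74 mm across and 115 mm tall, bystander; origin: centre of its underside
- succulent: Teal ceramic pot with a succulent, 80 mm across and 95 mm tall, bystander; origin: centre of its underside
- caddy_lid: The caddy's clip-on lid, 150 x 152 x 13 mm, lying flat, bystander; origin: centre of its underside
- coaster: Round cork coaster, 94 mm across and 8 mm thick, bystander; origin: centre of its underside
Mind the look-alikes: they are no part of the job. Several things have the shape of the stand; the one meant has the colours described above.

How it is judged:
On the way, in this order (a step that is already met when the one before it is completed fails the run):
1. the remote has been drawn up out of the charging stand (z of remote in the frame of stand above 0.06 m), for 0.1 s.
2. the remote's tapered end is wedged well down between the long case and a neighbour (horizontal distance between remote and long_case below 0.025 m and (horizontal distance between remote and case_1 below 0.025 m or horizontal distance between remote and case_2 below 0.025 m or horizontal distance between remote and case_3 below 0.025 m) and z of remote in the frame of caddy below 0.097 m and angle between remote's own z axis and vertical below 0.25 rad), for 0.1 s.
At the end, for the whole second after the job is handed in: Remote upright (6 deg), tapered end down, between the long case and a neighbour (centres within 25 mm), square to the caddy (9 deg), within 8 mm of mid-depth, its bottom under 32 mm up and carried by the inner floor (over 0.1 N); all cases upright (6 deg) on their ledges; released, at rest (horizontal distance between remote and long_case below 0.025 m and (horizontal distance between remote and case_1 below 0.025 m or horizontal distance between remote and case_2 below 0.025 m or horizontal distance between remote and case_3 below 0.025 m) and angle between each of remote, long_case, case_1, case_2, case_3's own z axis and vertical below 0.1 rad and angle between the x axis of remote and the x axis of caddy, either way round below 0.15 rad and x of remote in the frame of caddy between -0.008 and 0.008 m and z of remote in the frame of caddy below 0.032 m and contact force between remote and caddy above 0.1 N and contact force between remote and the fingers below 0.05 N and linear speed of each of remote, long_case, case_1, case_2, case_3 below 0.02 m/s and z of long_case in the frame of caddy between 0.028 and 0.036 m and z of case_1 in the frame of caddy between 0.028 and 0.036 m and z of case_2 in the frame of caddy between 0.028 and 0.036 m and z of case_3 in the frame of caddy between 0.028 and 0.036 m); the robot touches nothing.
It fails at once if the remote is forced against the caddy (over 25 N) (contact force between remote and caddy above 25 N).
It fails at once if the remote is forced against a case (over 40 N) (contact force between remote and long_case above 40 N or contact force between remote and case_1 above 40 N or contact force between remote and case_2 above 40 N or contact force between remote and case_3 above 40 N).
It fails at once if a case is toppled (tilted over 20 degrees) (angle between any of long_case, case_1, case_2, case_3's own z axis and vertical above 0.35 rad).
It fails at once if a bystander is disturbed (moved over 20 mm) (distance of any of tray, spare_remote, tumbler, succulent, caddy_lid, coaster from where it was at the start of the episode above 0.02 m).
It also fails if it takes over 72 s, if anything falls off the work surface, if the arm or the gripper's body presses on something with over 40 N, if the wrist force passes 120 N, or if a joint passes its speed limit or range.

## Working session

There is one attempt and no reset: what is moved stays moved. The work goes in short steps, Python scripts to look and compute and a tool call to move; the robot and the scene stay as the last step left them, time stands still between calls to the robot, and variables do not carry over. Pictures are saved under pics/ and viewed, at most 10 in all, crops included, and the job is handed in when it is done.

Besides the shell and the picture viewer there is one more tool, called after "Emit:" as name(argument=value, ...), one argument or row to a line, values as JSON. move_arm: Moves the arm, as the interface text tells. Its arguments: {"type":"object","properties":{"motion":{"type":"array"},"jaw":{"type":"number"}},"required":["motion"]}

```bash
mkdir -p pics; cat > h.py <<'E'
import numpy as np, cv2
from scipy.spatial.transform import Rotation as R
from workcell import ctrl
def ray(im,u,v):
    d=np.array([(u-im['cx'])/im['fx'],(v-im['cy'])/im['fy'],1.0])
    return np.array(im['position']),R.from_quat(im['orientation']).apply(d)
def onz(im,u,v,z):
    p,d=ray(im,u,v); return p+d*(z-p[2])/d[2]
def proj(im,P):
    q=R.from_quat(im['orientation']).inv().apply(np.array(P)-im['position'])
    return q[...,0]/q[...,2]*im['fx']+im['cx'],q[...,1]/q[...,2]*im['fy']+im['cy']
def save(im,n): cv2.imwrite('pics/'+n,im['frame'][:,:,::-1])
E
python3 - <<'E'
from h import *
import pickle
for n in('top','side'):
    im=ctrl.get_image(n); save(im,n+'0.png'); pickle.dump(im,open(n+'0.pkl','wb'))
    print(n,im['fx'],im['cx'],im['cy'],np.round(im['position'],3),np.round(R.from_quat(im['orientation']).as_matrix(),2).tolist())
s=ctrl.get_state(); print(s)
E
```

```text
top 376.3833006457877 321.04016608852123 200.5242400423186 [0.375 0.011 1.039] [[-0.08, -0.97, 0.21], [-1.0, 0.08, -0.02], [0.01, -0.21, -0.98]]
side 472.17991348345436 315.6770452082926 197.39564294676 [-0.194 -0.924  0.796] [[0.77, -0.34, 0.54], [-0.64, -0.39, 0.66], [-0.01, -0.86, -0.52]]
{'time_s': 0.1, 'joint_pos': array([ 1.20247820e+00,  4.94111312e-01,  1.34605477e+00,  2.35497489e-05,
        1.30249844e+00, -9.55082732e-02]), 'joint_velocities': array([ 0.00022733,  0.00034235,  0.00155586,  0.00175971, -0.00042632,
        0.00084244]), 'joint_efforts': array([ 1.87216312e-03, -8.83580947e+01, -3.84562290e+01, -1.98537423e-04,
        5.43185306e-03, -5.89334422e-05]), 'ee_pos': array([0.16827966, 0.60159244, 0.23077081]), 'orientation': array([ 1.35985398e-01,  9.90710696e-01, -5.18978998e-04, -1.34227507e-04]), 'contact_force': array([ 0.13778584,  0.46315884, -0.97734123]), 'moment': array([-0.0557244 , -0.01098092,  0.05872427]), 'finger_force': 0.0, 'finger_gap': 1.0000480883465641}
```

View pics/top0.png

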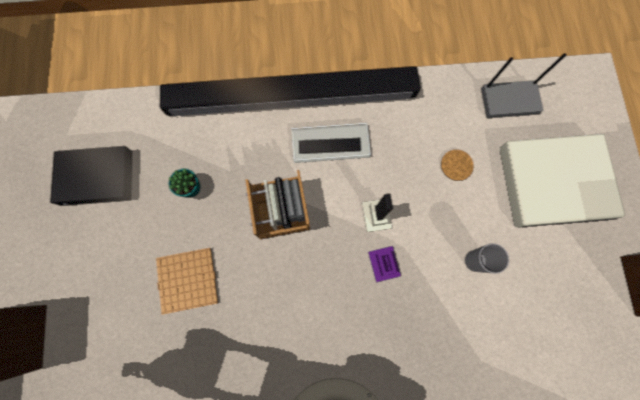

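View pics/side0.png

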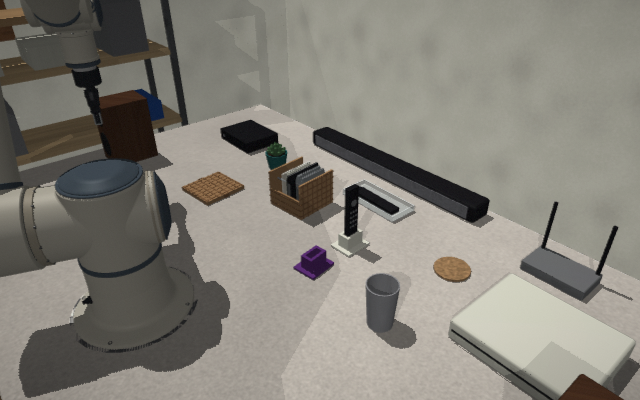

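Top view: the remote is the black upright in the white stand at about (383,208). It could be confused with the spare lying in the tray (330,146) or with the purple stand look-alike (385,263). The caddy is at (278,207). In the side view the stand is at (350,240) and the caddy at (302,188). Next I'll take one close crop of both.

```bash
python3 - <<'E'
from h import *
import pickle
t=pickle.load(open('top0.pkl','rb'));s=pickle.load(open('side0.pkl','rb'))
c=lambda f,x0,y0,w,h,k:cv2.resize(f[y0:y0+h,x0:x0+w,::-1],None,fx=k,fy=k,interpolation=cv2.INTER_CUBIC)
a=np.hstack([c(t['frame'],240,165,80,80,5),c(t['frame'],345,185,60,60,400/60)[:400,:400]])
b=np.hstack([c(s['frame'],262,150,80,40,5)[:200],c(s['frame'],325,180,80,80,2.5),np.zeros((200,200,3),np.uint8)])
b=np.hstack([c(s['frame'],262,150,100,50,4)[:200],c(s['frame'],325,180,80,80,2.5),np.zeros((200,200,3),np.uint8)])
cv2.imwrite('pics/crop0.png',np.vstack([a,b]))
E
```

```text
(no output)
```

View pics/crop0.png

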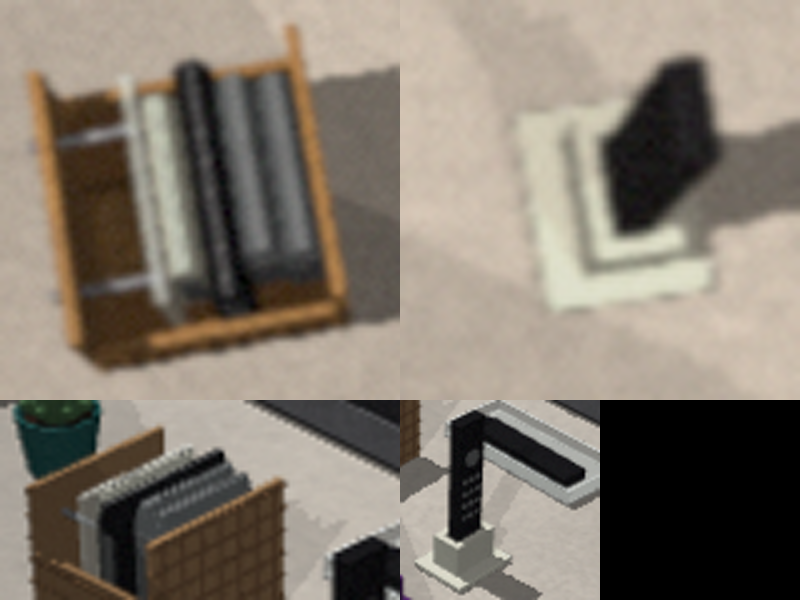

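The crop confirms the choice: a black remote in the white stand. In the caddy, going from the -y wall (right), the row is grey, grey, the long black case, cream, divider. Now to measure.

```bash
python3 - <<'E'
from h import *
import pickle
t=pickle.load(open('top0.pkl','rb'));s=pickle.load(open('side0.pkl','rb'))
f=lambda n,im,u,v,z:print(n,np.round(onz(im,u,v,z)[:2],4))
for n,x,y in(('+y back',35,75),('+y front',75,345),('-y back',292,28),('-y front',343,315)): f(n,t,240+x/5,165+y/5,.117)
for n,x,y in(('long back',190,65),('long front',238,308)): f(n,t,240+x/5,165+y/5,.122)
for n,x,y in(('foot BL',520,112),('FL',548,308),('FR',712,288)): f(n,t,345+(x-400)/6.667,185+y/6.667,.008)
# masks
F=t['frame'].astype(int)
m=np.zeros(F.shape[:2],np.uint8); m[165:245,240:320]=(F[165:245,240:320].max(2)<52)
n,l,st,_=cv2.connectedComponentsWithStats(m)
for i in range(1,n):
    if st[i,4]>40: print('dark',st[i], cv2.minAreaRect(np.argwhere(l==i)[:,::-1].astype(np.float32)))
m=np.zeros(F.shape[:2],np.uint8); m[185:245,345:405]=(F[185:245,345:405].max(2)<60)
n,l,st,_=cv2.connectedComponentsWithStats(m); i=1+st[1:,4].argmax()
h=cv2.convexHull(np.argwhere(l==i)[:,::-1].astype(np.int32)); h=cv2.approxPolyDP(h,1,True)[:,0]
for u,v in h: print('rem',u,v,np.round(onz(t,u,v,.188)[:2],4))
# stand foot predicted axis; side view remote top at z=.188
for x,y in((452,415),(482,412)): f('side remtop',s,325+(x-400)/2.5,180+(y-400)/2.5,.188)
E
```

```text
+y back [0.6444 0.1712]
+y front [0.5054 0.1573]
-y back [0.6585 0.0397]
-y front [0.5093 0.025 ]
long back [0.6418 0.0922]
long front [0.5163 0.076 ]
foot BL [ 0.5864 -0.1309]
FL [ 0.503  -0.1336]
FR [ 0.5056 -0.2023]
dark [275 178  29  50 314] ((280.9508056640625, 204.48703002929688), (49.01945495605469, 25.48147964477539), 59.74356460571289)
rem 389 195 [ 0.5606 -0.1682]
rem 392 208 [ 0.5294 -0.1713]
rem 382 218 [ 0.5081 -0.1456]
rem 378 219 [ 0.5066 -0.1362]
rem 376 206 [ 0.5372 -0.1351]
rem 385 195 [ 0.5614 -0.1589]
side remtop [ 0.5375 -0.1528]
side remtop [ 0.5652 -0.1686]
```

Emit:
move_arm(
  motion=[
    [[0,0,-0.3,0,0,-0.07],[0,0,-0.3,0,0,-0.07],[0,0,-0.2,0,0,-0.065],[-0.4,-0.95,0,0,0,0],[-0.45,-1,0,0,0,0],[-0.45,-1,0,0,0,0],[-0.45,-1,0,0,0,0],[-0.45,-1,0,0,0,0],[-0.45,-1,0,0,0,0],[-0.45,-1,0,0,0,0]],
  ],
  jaw=0,
)

```text
time_s: 1.1
ee_pos: [0.2688, 0.3954, 0.2551]
orientation: [-0.017, 1.0, -0.0, -0.0]
contact_force: [0.0, 0.8, 0.4]
finger_gap: 1.0
finger_force: 0.0
```

Emit:
move_arm(
  motion=[
    [[-0.45,-1,0,0,0,0],[-0.45,-1,0,0,0,0],[-0.45,-1,0,0,0,0],[-0.45,-1,0,0,0,0],[-0.45,-1,0,0,0,0],[-0.45,-1,0,0,0,0],[-0.45,-1,0,0,0,0],[-0.45,-1,0,0,0,0],[-0.45,-1,0,0,0,0],[-0.45,-1,0,0,0,0]],
  ],
)

```text
time_s: 2.1
ee_pos: [0.4141, 0.1003, 0.2552]
orientation: [-0.017, 1.0, -0.0, -0.0]
contact_force: [0.5, 0.0, 0.6]
finger_gap: 1.004
finger_force: 0.0
```

Emit:
move_arm(
  motion=[
    [[-0.45,-1,0,0,0,0],[-0.45,-1,0,0,0,0],[-0.45,-1,0,0,0,0],[-0.45,-1,0,0,0,0],[-0.45,-1,0,0,0,0],[0,0,0,0,0,0],[0,0,0,0,0,0]],
  ],
)

```text
time_s: 2.8
ee_pos: [0.4863, -0.0464, 0.2549]
orientation: [-0.017, 1.0, 0.0, -0.0]
contact_force: [-0.4, 0.4, 0.2]
finger_gap: 1.001
finger_force: 0.0
```

Emit:
move_arm(
  motion=[
    [[-0.37,-0.81,0,0,0,0],[-0.37,-0.81,0,0,0,0],[-0.37,-0.81,0,0,0,0],[-0.37,-0.81,0,0,0,0],[-0.37,-0.81,0,0,0,0],[0,0,0,0,0,0],[0,0,0,0,0,0]],
  ],
)

```text
time_s: 3.5
ee_pos: [0.5458, -0.1646, 0.255]
orientation: [-0.017, 1.0, 0.0, -0.0]
contact_force: [-0.3, 0.2, -0.4]
finger_gap: 0.998
finger_force: 0.0
```

```bash
python3 - <<'E'
from h import *
s=ctrl.get_image('side')
cv2.imwrite('pics/side1.png',cv2.resize(s['frame'][90:270,260:440,::-1],None,fx=3.3,fy=3.3,interpolation=cv2.INTER_CUBIC))
st=ctrl.get_state();print(st['ee_pos'],st['contact_force'])
print(proj(s,np.array([st['ee_pos'],[.546,-.1666,.188]])))
E
```

```text
[ 0.54567204 -0.16424395  0.25507453] [-0.85376964 -0.12350558  0.40497467]
(array([351.8712721 , 351.88121942]), array([163.4196611 , 186.93370525]))
```

View pics/side1.png

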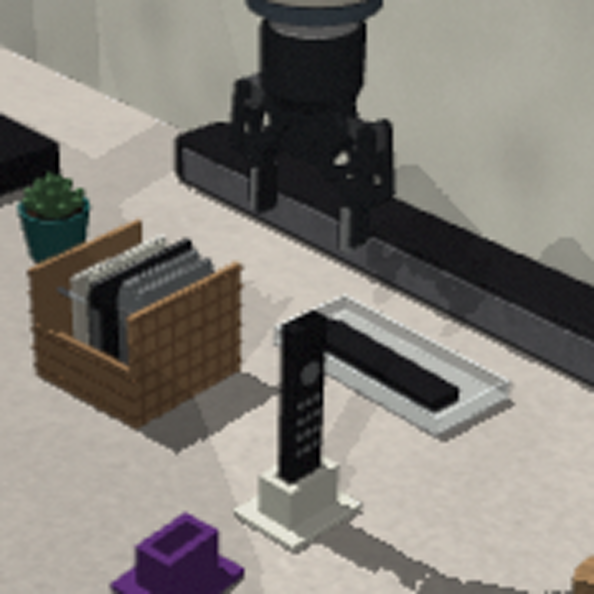

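The remote's top centre is at about (352,187), within a pixel of where my estimate puts it, and the open fingers straddle it. Descending to grip.

Emit:
move_arm(
  motion=[
    [[0,-0.07,0.75,0,0,0],[0,0,0.75,0,0,0],[0,0,0.75,0,0,0],[0,0,0.75,0,0,0],[0,0,0.73,0,0,0],[0,0,0,0,0,0],[0,0,0,0,0,0]],
  ],
)

```text
time_s: 4.25
ee_pos: [0.5461, -0.1667, 0.144]
orientation: [-0.018, 1.0, 0.0, -0.0]
contact_force: [-0.3, -0.3, -0.3]
finger_gap: 1.005
finger_force: 0.0
```

Emit:
move_arm(
  motion=[
    [[0,0,0,0,0,0],[0,0,0,0,0,0],[0,0,0,0,0,0],[0,0,0,0,0,0],[0,0,0,0,0,0],[0,0,0,0,0,0],[0,0,0,0,0,0],[0,0,0,0,0,0],[0,0,0,0,0,0]],
  ],
  jaw=255,
)

```text
time_s: 5.15
ee_pos: [0.5464, -0.1671, 0.1438]
orientation: [-0.017, 1.0, 0.0, 0.0]
contact_force: [-0.4, 4.5, 6.8]
finger_gap: 0.183
finger_force: 58.2
```

Emit:
move_arm(
  motion=[
    [[0,0,-0.2,0,0,0],[0,0,-0.4,0,0,0],[0,0,-0.5,0,0,0],[0,0,-0.7,0,0,0],[0,0,-0.7,0,0,0],[0,0,-0.7,0,0,0],[0,0,-0.7,0,0,0],[0,0,-0.7,0,0,0],[0,0,-0.6,0,0,0],[0,0,0,0,0,0]],
  ],
)

```text
time_s: 6.15
ee_pos: [0.5473, -0.1682, 0.3027]
orientation: [-0.017, 1.0, -0.001, 0.002]
contact_force: [0.6, 0.2, -0.7]
finger_gap: 0.18
finger_force: 58.7
```

Emit:
move_arm(
  motion=[
    [[0,0,0,0,0,-0.043],[-0.11,0.5,0,0,0,0],[-0.23,1,0,0,0,0],[-0.23,1,0,0,0,0],[-0.23,1,0,0,0,0],[-0.23,1,0,0,0,0],[-0.23,1,0,0,0,0],[-0.23,1,0,0,0,0],[-0.23,1,0,0,0,0],[-0.11,0.7,0,0,0,0]],
  ],
)

```text
time_s: 7.15
ee_pos: [0.5762, 0.0853, 0.2989]
orientation: [-0.049, 0.999, 0.0, -0.0]
contact_force: [-0.6, -1.2, 0.0]
finger_gap: 0.18
finger_force: 58.4
```

Emit:
move_arm(
  motion=[
    [[-0.11,0.5,0.2,0,0,0],[0,0,0.2,0,0,0],[0,0,0,0,0,0],[0,0,0,0,0,0]],
  ],
)

```text
time_s: 7.55
ee_pos: [0.5782, 0.0971, 0.287]
orientation: [-0.049, 0.999, -0.0, -0.0]
contact_force: [-0.3, 0.3, -0.9]
finger_gap: 0.178
finger_force: 58.6
```

```bash
python3 - <<'E'
from h import *
t=ctrl.get_image('top');s=ctrl.get_image('side')
a=cv2.resize(s['frame'][80:230,250:350,::-1],None,fx=4,fy=4,interpolation=cv2.INTER_CUBIC)
b=cv2.resize(t['frame'][150:250,220:320,::-1],None,fx=4,fy=4,interpolation=cv2.INTER_CUBIC)
b=np.vstack([b,np.zeros((200,400,3),np.uint8)])
cv2.imwrite('pics/near.png',np.hstack([a,b]))
st=ctrl.get_state();p=st['ee_pos'];print(p,st['orientation'],st['contact_force'])
C=np.array([.5794,.0983]);c,sn=np.cos(.0995),np.sin(.0995)
W=lambda x,y,z:np.array([C[0]+c*x-sn*y,C[1]+sn*x+c*y,z])
# predicted remote bottom edge ends; long ridge ends, both V lines
rb=p[2]-.144+.008
for n,P in dict(rem0=p+[-.019*c,-.019*sn,rb-p[2]],rem1=p+[.019*c,.019*sn,rb-p[2]],longF=W(-.061,-.013,.127),longB=W(.061,-.013,.127),crF=W(-.046,.007,.127),crB=W(.046,.007,.127)).items():
    u,v=proj(s,P); uu,vv=proj(t,P); print(n,np.round(P,4),'side',np.round([(u-250)*4,(v-80)*4]),'top',np.round([400+(uu-220)*4,(vv-150)*4]))
E
```

```text
[0.57843556 0.09709278 0.28748796] [-4.89656913e-02  9.98800456e-01 -8.00791986e-05  5.26531722e-05] [-0.24636042  0.0841219  -1.10343405]
rem0 [0.5595 0.0952 0.1515] side [179. 332.] top [630. 231.]
rem1 [0.5973 0.099  0.1515] side [215. 316.] top [620. 170.]
longF [0.52   0.0793 0.127 ] side [151. 385.] top [664. 300.]
longB [0.6414 0.0914 0.127 ] side [266. 331.] top [632. 110.]
crF [0.5329 0.1007 0.127 ] side [147. 370.] top [628. 282.]
crB [0.6245 0.1098 0.127 ] side [234. 329.] top [605. 139.]
```

View pics/near.png

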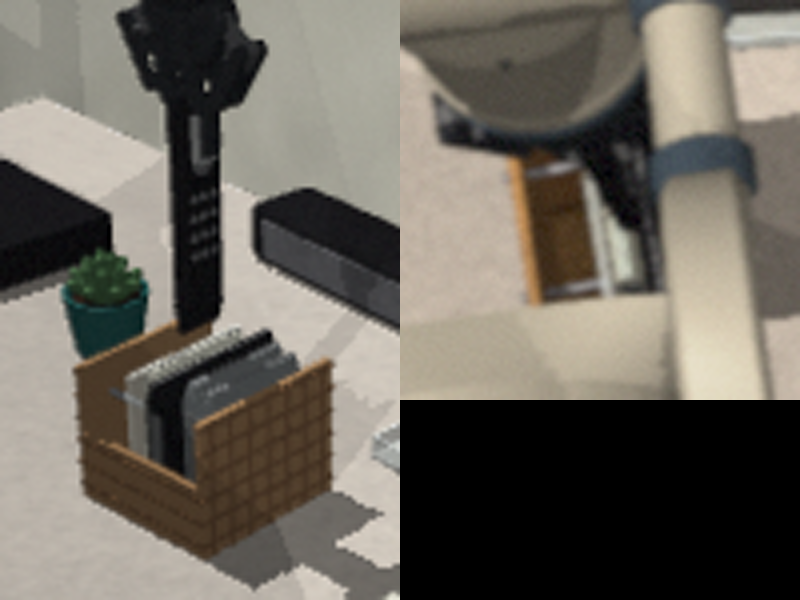

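The remote's bottom edge shows at (180,332) to (218,318), which matches the prediction. The long case's ridge, (150,385) to (270,335), matches too. The edge is over the V between the long case and the cream one, so I'll descend to it gently.

Emit:
move_arm(
  motion=[
    [[0,0,0.2,0,0,0],[0,0,0.2,0,0,0],[0,0,0.2,0,0,0],[0,0,0.15,0,0,0],[0,0,0.1,0,0,0],[0,0,0.1,0,0,0],[0,0,0.06,0,0,0],[0,0,0,0,0,0]],
  ],
)

```text
time_s: 8.45
ee_pos: [0.5783, 0.0979, 0.2569]
orientation: [-0.05, 0.999, -0.0, -0.0]
contact_force: [0.7, 0.1, -1.7]
finger_gap: 0.181
finger_force: 58.6
```

Emit:
move_arm(
  motion=[
    [[0,0,0.05,0,0,0],[0,0,0.05,0,0,0],[0,0,0.05,0,0,0],[0,0,0.05,0,0,0],[0,0,0.05,0,0,0],[0,0,0,0,0,0]],
  ],
)

```text
time_s: 9.05
ee_pos: [0.5787, 0.0982, 0.2499]
orientation: [-0.05, 0.999, 0.0, 0.001]
contact_force: [-0.3, 2.1, 2.9]
finger_gap: 0.178
finger_force: 59.3
```

Force is light and pushes towards +y, so the tip is on the long case's bevel. I'll continue down, yielding towards +y.

Emit:
move_arm(
  motion=[
    [[0,0.03,0.03,0,0,0],[0,0.02,0.04,0,0,0],[0,0.02,0.04,0,0,0],[0,0.02,0.04,0,0,0],[0,0.02,0.04,0,0,0],[0,0,0,0,0,0]],
  ],
)

```text
time_s: 9.65
ee_pos: [0.5785, 0.1012, 0.2443]
orientation: [-0.05, 0.999, -0.0, 0.001]
contact_force: [0.7, -0.4, 4.8]
finger_gap: 0.176
finger_force: 59.5
```

Emit:
move_arm(
  motion=[
    [[0,0.01,0.05,0,0,0],[0,0.01,0.06,0,0,0],[0,0.01,0.06,0,0,0],[0,0.01,0.06,0,0,0],[0,0,0,0,0,0]],
  ],
)

```text
time_s: 10.15
ee_pos: [0.5778, 0.1023, 0.2367]
orientation: [-0.05, 0.999, -0.0, -0.0]
contact_force: [0.7, -1.9, 0.6]
finger_gap: 0.182
finger_force: 59.2
```

Emit:
move_arm(
  motion=[
    [[0,0.015,0.06,0,0,0],[0,0.015,0.07,0,0,0],[0,0.015,0.07,0,0,0],[0,0.01,0.07,0,0,0],[0,0.01,0.07,0,0,0],[0,0,0,0,0,0]],
  ],
)

```text
time_s: 10.75
ee_pos: [0.5777, 0.1047, 0.2265]
orientation: [-0.05, 0.999, 0.0, -0.0]
contact_force: [0.1, 0.1, 1.6]
finger_gap: 0.182
finger_force: 59.1
```

Emit:
move_arm(
  motion=[
    [[0,0,0.07,0,0,0],[0,0,0.07,0,0,0],[0,0,0.07,0,0,0],[0,0,0.07,0,0,0],[0,0,0.07,0,0,0],[0,0,0.07,0,0,0],[0,0,0,0,0,0]],
  ],
)

```text
time_s: 11.45
ee_pos: [0.5775, 0.1048, 0.2137]
orientation: [-0.05, 0.999, 0.0, -0.0]
contact_force: [0.2, 6.2, -1.0]
finger_gap: 0.181
finger_force: 59.0
```

```bash
python3 - <<'E'
from h import *
s=ctrl.get_image('side')
cv2.imwrite('pics/near2.png',cv2.resize(s['frame'][100:230,250:350,::-1],None,fx=4.5,fy=4.5,interpolation=cv2.INTER_CUBIC))
st=ctrl.get_state();print(st['ee_pos'],st['contact_force'],st['moment'])
E
```

```text
[0.57750143 0.10482575 0.21369765] [ 1.41455747  5.16372489 -1.6101567 ] [ 1.61526664 -0.06252447  0.17005348]
```

View pics/near2.png

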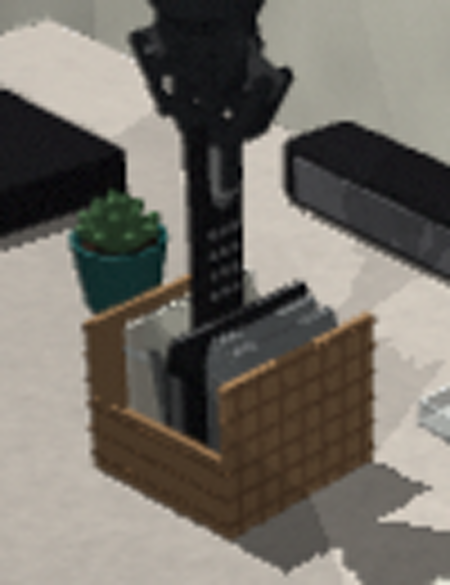

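The remote is wedged between the cream and long cases, and all of them are upright. The side force says to yield about 1 mm towards +y.

Emit:
move_arm(
  motion=[
    [[0,0.02,0.03,0,0,0],[0,0.02,0.05,0,0,0],[0,0.01,0.07,0,0,0],[0,0,0.07,0,0,0],[0,0,0,0,0,0]],
  ],
)

```text
time_s: 12.0
ee_pos: [0.5773, 0.1056, 0.207]
orientation: [-0.05, 0.999, -0.0, -0.0]
contact_force: [1.3, 0.6, -3.0]
finger_gap: 0.184
finger_force: 58.8
```

Emit:
move_arm(
  motion=[
    [[0,0,0.07,0,0,0],[0,0,0.08,0,0,0],[0,0,0.08,0,0,0],[0,0,0.08,0,0,0],[0,0,0.08,0,0,0],[0,0,0.08,0,0,0],[0,0,0.08,0,0,0],[0,0,0,0,0,0]],
  ],
)

```text
time_s: 12.8
ee_pos: [0.5774, 0.1058, 0.1906]
orientation: [-0.05, 0.999, -0.0, -0.0]
contact_force: [-0.0, 0.6, -2.9]
finger_gap: 0.18
finger_force: 58.8
```

Emit:
move_arm(
  motion=[
    [[0,0,0.08,0,0,0],[0,0,0.08,0,0,0],[0,0,0.08,0,0,0],[0,0,0.08,0,0,0],[0,0,0.08,0,0,0],[0,0,0.08,0,0,0],[0,0,0.08,0,0,0]],
  ],
)

```text
time_s: 13.5
ee_pos: [0.5776, 0.1059, 0.1741]
orientation: [-0.05, 0.999, 0.0, 0.0]
contact_force: [-0.9, 0.9, 2.2]
finger_gap: 0.178
finger_force: 59.5
```

Emit:
move_arm(
  motion=[
    [[0,0,0.05,0,0,0],[0,0,0.05,0,0,0],[0,0,0.05,0,0,0],[0,0,0.05,0,0,0]],
  ],
)

```text
time_s: 13.9
ee_pos: [0.5776, 0.1059, 0.1682]
orientation: [-0.05, 0.999, 0.0, 0.0]
contact_force: [0.3, 0.7, 2.1]
finger_gap: 0.183
finger_force: 59.5
```

Emit:
move_arm(
  motion=[
    [[0,0,0.03,0,0,0],[0,0,0.03,0,0,0],[0,0,0.03,0,0,0]],
  ],
)

```text
time_s: 14.2
ee_pos: [0.5776, 0.1059, 0.1655]
orientation: [-0.05, 0.999, 0.0, 0.0]
contact_force: [-0.3, 2.0, 2.9]
finger_gap: 0.18
finger_force: 59.5
```

Emit:
move_arm(
  motion=[
    [[0,0,0.03,0,0,0],[0,0,0.03,0,0,0]],
  ],
)

```text
time_s: 14.4
ee_pos: [0.5776, 0.1059, 0.1637]
orientation: [-0.05, 0.999, 0.0, 0.0]
contact_force: [0.4, 3.7, 2.5]
finger_gap: 0.181
finger_force: 59.5
```

Emit:
move_arm(
  motion=[
    [[0,0,0.025,0,0,0],[0,0,0.025,0,0,0]],
  ],
)

```text
time_s: 14.6
ee_pos: [0.5776, 0.1059, 0.1622]
orientation: [-0.05, 0.999, 0.0, 0.0]
contact_force: [-0.2, 2.5, 3.5]
finger_gap: 0.177
finger_force: 59.6
```

Emit:
move_arm(
  motion=[
    [[0,0,0.025,0,0,0],[0,0,0.025,0,0,0]],
  ],
)

```text
time_s: 14.8
ee_pos: [0.5776, 0.1059, 0.1607]
orientation: [-0.05, 0.999, 0.0, -0.0]
contact_force: [-0.8, 4.1, 2.4]
finger_gap: 0.18
finger_force: 59.6
```

Emit:
move_arm(
  motion=[
    [[0,0.01,0.025,0,0,0],[0,0.01,0.025,0,0,0]],
  ],
)

```text
time_s: 15.0
ee_pos: [0.5775, 0.1061, 0.1592]
orientation: [-0.05, 0.999, -0.0, -0.0]
contact_force: [0.9, -1.9, 1.0]
finger_gap: 0.182
finger_force: 59.4
```

Emit:
move_arm(
  motion=[
    [[0,0,0.025,0,0,0],[0,0,0.03,0,0,0]],
  ],
)

```text
time_s: 15.2
ee_pos: [0.5775, 0.1062, 0.1575]
orientation: [-0.05, 0.999, -0.0, -0.0]
contact_force: [-0.4, -1.3, 1.6]
finger_gap: 0.18
finger_force: 59.4
```

Emit:
move_arm(
  motion=[
    [[0,0,0.03,0,0,0],[0,0,0.03,0,0,0]],
  ],
)

```text
time_s: 15.4
ee_pos: [0.5775, 0.1062, 0.1557]
orientation: [-0.05, 0.999, -0.0, -0.0]
contact_force: [0.9, -3.3, 1.8]
finger_gap: 0.182
finger_force: 59.4
```

Emit:
move_arm(
  motion=[
    [[0,-0.005,0.03,0,0,0],[0,0,0.03,0,0,0]],
  ],
)

```text
time_s: 15.6
ee_pos: [0.5775, 0.1062, 0.1539]
orientation: [-0.05, 0.999, -0.0, -0.0]
contact_force: [0.5, -3.9, 2.1]
finger_gap: 0.177
finger_force: 59.4
```

Emit:
move_arm(
  motion=[
    [[0,-0.005,0.03,0,0,0],[0,0,0.03,0,0,0]],
  ],
)

```text
time_s: 15.8
ee_pos: [0.5776, 0.1062, 0.1522]
orientation: [-0.05, 0.999, 0.0, 0.0]
contact_force: [1.0, -1.1, 2.1]
finger_gap: 0.182
finger_force: 59.4
```

Emit:
move_arm(
  motion=[
    [[0,0,0.03,0,0,0],[0,0,0.03,0,0,0]],
  ],
)

```text
time_s: 16.0
ee_pos: [0.5776, 0.1062, 0.1504]
orientation: [-0.05, 0.999, 0.0, 0.0]
contact_force: [0.2, -2.4, 2.5]
finger_gap: 0.181
finger_force: 59.4
```

Emit:
move_arm(
  motion=[
    [[0,0,0.03,0,0,0],[0,0,0.03,0,0,0]],
  ],
)

```text
time_s: 16.2
ee_pos: [0.5776, 0.1062, 0.1486]
orientation: [-0.05, 0.999, 0.0, 0.0]
contact_force: [0.9, -2.1, 2.2]
finger_gap: 0.178
finger_force: 59.4
```

Emit:
move_arm(
  motion=[
    [[0,0,0.03,0,0,0],[0,0,0.03,0,0,0]],
  ],
)

```text
time_s: 16.4
ee_pos: [0.5776, 0.1062, 0.1468]
orientation: [-0.05, 0.999, 0.0, -0.0]
contact_force: [0.4, -2.3, 1.9]
finger_gap: 0.175
finger_force: 59.4
```

Emit:
move_arm(
  motion=[
    [[0,0,0.03,0,0,0],[0,0,0.03,0,0,0]],
  ],
)

```text
time_s: 16.6
ee_pos: [0.5776, 0.1062, 0.145]
orientation: [-0.05, 0.999, 0.0, 0.0]
contact_force: [0.5, -1.6, 2.8]
finger_gap: 0.185
finger_force: 59.4
```

Emit:
move_arm(
  motion=[
    [[0,0,0.03,0,0,0],[0,0,0.03,0,0,0]],
  ],
)

```text
time_s: 16.8
ee_pos: [0.5776, 0.1061, 0.1432]
orientation: [-0.05, 0.999, 0.0, -0.0]
contact_force: [0.3, -1.7, 1.8]
finger_gap: 0.178
finger_force: 59.4
```

Emit:
move_arm(
  motion=[
    [[0,0,0.03,0,0,0],[0,0,0.03,0,0,0]],
  ],
)

```text
time_s: 17.0
ee_pos: [0.5776, 0.1061, 0.1414]
orientation: [-0.05, 0.999, 0.0, 0.0]
contact_force: [-0.6, -0.5, 2.2]
finger_gap: 0.18
finger_force: 59.4
```

Emit:
move_arm(
  motion=[
    [[0,0,0.02,0,0,0],[0,0,0.02,0,0,0]],
  ],
)

```text
time_s: 17.2
ee_pos: [0.5776, 0.1061, 0.1403]
orientation: [-0.05, 0.999, -0.0, 0.0]
contact_force: [-0.6, -1.1, 13.6]
finger_gap: 0.181
finger_force: 60.7
```

Floor contact: the vertical force jumped from about 2 N to 13.6 N, with the bottom about 4 mm up. Now I'll let go.

Emit:
move_arm(
  motion=[
    [[0,0,0,0,0,0],[0,0,0,0,0,0],[0,0,0,0,0,0]],
  ],
)

```text
time_s: 17.5
ee_pos: [0.5776, 0.1061, 0.1404]
orientation: [-0.05, 0.999, 0.0, 0.0]
contact_force: [-0.2, -1.1, 4.4]
finger_gap: 0.175
finger_force: 59.9
```

Emit:
move_arm(
  motion=[
    [[0,0,0,0,0,0],[0,0,0,0,0,0],[0,0,0,0,0,0],[0,0,0,0,0,0],[0,0,0,0,0,0],[0,0,0,0,0,0],[0,0,0,0,0,0],[0,0,0,0,0,0]],
  ],
  jaw=0,
)

```text
time_s: 18.3
ee_pos: [0.5776, 0.1061, 0.1402]
orientation: [-0.05, 0.999, 0.0, 0.0]
contact_force: [-0.2, 0.2, -0.8]
finger_gap: 0.995
finger_force: 0.0
```

Emit:
move_arm(
  motion=[
    [[0,0,-0.5,0,0,0],[0,0,-0.7,0,0,0],[0,0,-0.7,0,0,0],[0,0,-0.6,0,0,0],[0,0,0,0,0,0]],
  ],
)

```text
time_s: 18.8
ee_pos: [0.5787, 0.1063, 0.2176]
orientation: [-0.05, 0.999, 0.0, 0.002]
contact_force: [-0.2, -1.1, -0.7]
finger_gap: 0.996
finger_force: 0.0
```

```bash
python3 - <<'E'
from h import *
s=ctrl.get_image('side')
cv2.imwrite('pics/rel.png',cv2.resize(s['frame'][100:230,250:350,::-1],None,fx=4.5,fy=4.5,interpolation=cv2.INTER_CUBIC))
st=ctrl.get_state();print(st['ee_pos'],st['contact_force'])
for z in(.184,.188): print(z,(np.array(proj(s,np.array([.5776,.1061,z])))-[250,100])*4.5)
E
```

```text
[0.57809012 0.10617153 0.21607706] [ 0.46693424  1.17657565 -0.8128005 ]
0.184 [210.84317149 226.71277122]
0.188 [210.64533519 221.26272073]
```

View pics/rel.png

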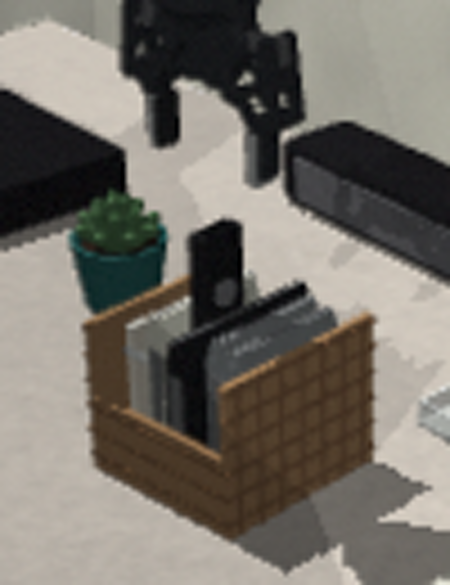

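The remote stands upright between the long and cream cases, its top at (214,226), which matches a top height of about 0.184 m. I'll press the top once with shut fingers to make sure the floor carries it.

Emit:
move_arm(
  motion=[
    [[0,0,0,0,0,0],[0,0,0,0,0,0],[0,0,0,0,0,0],[0,0,0,0,0,0],[0,0,0,0,0,0],[0,0,0,0,0,0],[0,0,0,0,0,0],[0,0,0,0,0,0]],
  ],
  jaw=255,
)

```text
time_s: 19.65
ee_pos: [0.5776, 0.1061, 0.2152]
orientation: [-0.05, 0.999, -0.0, 0.0]
contact_force: [-0.2, -0.2, 0.0]
finger_gap: 0.004
finger_force: 0.0
```

Emit:
move_arm(
  motion=[
    [[0,0,0.3,0,0,0],[0,0,0.3,0,0,0],[0,0,0.2,0,0,0],[0,0,0.1,0,0,0],[0,0,0,0,0,0]],
  ],
)

```text
time_s: 20.15
ee_pos: [0.5773, 0.1061, 0.1876]
orientation: [-0.05, 0.999, -0.0, -0.001]
contact_force: [-0.1, 0.7, -0.2]
finger_gap: -0.003
finger_force: 0.0
```

Emit:
move_arm(
  motion=[
    [[0,0,0.03,0,0,0],[0,0,0.03,0,0,0]],
  ],
)

```text
time_s: 20.35
ee_pos: [0.5778, 0.1061, 0.1866]
orientation: [-0.05, 0.999, -0.0, 0.0]
contact_force: [0.7, -0.1, -0.1]
finger_gap: -0.002
finger_force: 0.0
```

Emit:
move_arm(
  motion=[
    [[0,0,0.025,0,0,0],[0,0,0.025,0,0,0]],
  ],
)

```text
time_s: 20.55
ee_pos: [0.5776, 0.1061, 0.185]
orientation: [-0.05, 0.999, -0.0, 0.0]
contact_force: [0.7, 0.4, 0.9]
finger_gap: 0.004
finger_force: 0.0
```

Emit:
move_arm(
  motion=[
    [[0,0,0.02,0,0,0],[0,0,0.015,0,0,0]],
  ],
)

```text
time_s: 20.75
ee_pos: [0.578, 0.1062, 0.1845]
orientation: [-0.05, 0.999, 0.0, 0.001]
contact_force: [-1.5, -0.0, 12.2]
finger_gap: -0.0
finger_force: 6.1
```

Pressed with 12 N, well above the cases' grip, and the top stays at 0.1845 m. Retreating.

Emit:
move_arm(
  motion=[
    [[0,0,0,0,0,0],[0,0,-0.05,0,0,0],[0,0,-0.3,0,0,0],[0,0,-0.7,0,0,0],[0,0,-0.7,0,0,0],[0,0,-0.7,0,0,0],[0,0,0,0,0,0],[0,0,0,0,0,0],[0,0,0,0,0,0]],
  ],
)

```text
time_s: 21.65
ee_pos: [0.5771, 0.1061, 0.2568]
orientation: [-0.05, 0.999, -0.0, -0.001]
contact_force: [-0.5, 0.6, 0.1]
finger_gap: 0.001
finger_force: 0.0
```

```bash
python3 - <<'E'
from h import *
s=ctrl.get_image('side')
cv2.imwrite('pics/fin.png',cv2.resize(s['frame'][130:230,250:350,::-1],None,fx=5.5,fy=5.5,interpolation=cv2.INTER_CUBIC))
E
```

```text
(no output)
```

View pics/fin.png

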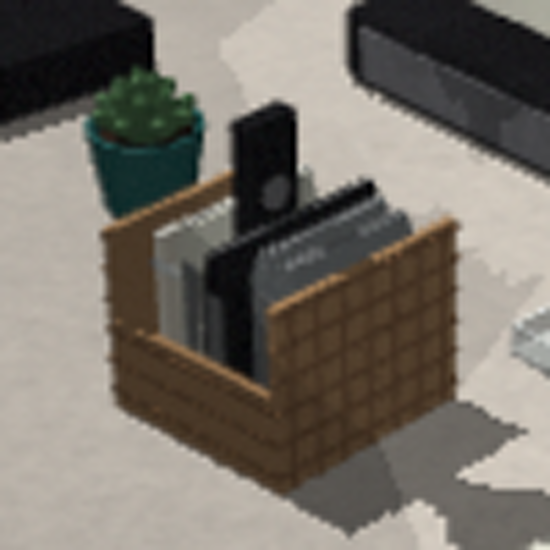

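The remote stands upright at (265,165) between the cream and long cases. All the cases are upright and the gripper is clear, so I'm handing in.

```bash
python3 -c "
from workcell import ctrl
print(ctrl.close_job())"
```

```text
the job is handed in; nothing more can be done
None
```

I handed in the job at about 22 s: the remote stands upright between the long case and the cream case, pressed down with 12 N onto the inner floor (about 4.5 mm up) and released; the judge's verdict was not shown.

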